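Gauge the depth of a heating block's thermometer well

ROBOT

A 6-joint arm with a two-finger parallel gripper is mounted at the origin on a cart in front of the work surface, level with it; the furniture and walls round the work are solid. World frame = base frame: x ahead of the robot, y to its left, z up, the work surface at z = 0. Lengths are in m, angles in rad, forces in N, time in s.
With the tool pointing down it reaches from about 0.35 to 0.85 m from the base axis. Payload 8.1 kg.
Tool frame: the origin (TCP) lies where the fingers leave the gripper's body, on its centre line; the fingertips stand 84 mm ahead of it and the grasp point (between the pads) lies 65 mm ahead of it; z points along the fingers, y is the line along which they close (so a half turn about z gives the same grasp; the last joint's range is limited). The gripper opens to 93 mm and grips with 3 to 60 N. Pads are 15 mm wide; open, the fingers measure 128 mm over their backs; the gripper's body (75 mm by 188 mm) begins 65 mm behind the grasp point.
Start: joints at [-1.226, 0.13, 1.488, -0, 1.523, -0.085], TCP at [0.25, -0.545, 0.303] pointing down, gripper open.
Joint ranges: [-2.96, 2.96], [-0.89, 2.26], [0.02, 2.5], [-1.34, 4.48], [0, 2.73], [-2.66, 2.66]. Speed limits (rad/s): [2.39, 2.39, 2.79, 3.14, 3.14, 3.14].

INTERFACE

Orientations are given as a rotation vector (axis times angle).
In Python, from plant import robot gives the robot as it stands.
- The arm moves only by the shell command python3 -m jog 'ROWS' [FORCE]. ROWS is text: rows parted by semicolons, each of 5 numbers parted by spaces: the opening, from 0 (shut) to 1 (fully open), then the shift along the tool's x, y, z in m, then the turn about the tool's z in degrees. A call has 1 to 10 rows; each row shifts and turns the commanded pose from where the row before left it, along the tool's axes as they then stand; what a row does not reach is not made up. A row lasts 1/12 s, in which the tool goes at most 41.7 mm and 7.16 degrees, less where a joint would pass 70% of its speed; a pose out of reach is approached as far as the arm can. A call with a gripper value outside its range is refused whole. The fingers move at their own pace and stop on an object; FORCE is the grip in N (left out, the last holds). Time passes only in rows, so rows that do not move let the fingers close. It gives the time, the measured TCP pose, the force, the opening and the grip force at its end, in the units of the state.
- robot.read_state(): the state, without advancing time (a new reading comes with each control period).
- robot.read_camera(name): name is "scene" or "top" or "wrist"; returns a dict with "color" (400x640x3 uint8, red, green, blue), "intrinsics" (3x3 intrinsics, pixels), "k1" (the pictures are not rectified: a ray, as slopes to the right and down, at radius r is drawn at 1 + k1 r^2 times it, then the intrinsics apply), "pose" (4x4, takes a point from camera to world coordinates); the wrist camera has in their place "tool_from_camera" (4x4, takes a point from camera to tool coordinates, whose origin is the TCP and whose axes are the flange's). Camera axes: x right, y down, z forward; pixel columns grow to the right and rows downward; lengths in m; the calibration is good to about 2 mm. A picture is of the moment at which its call begins: read the wrist's pose just before it. There is no depth.
- robot.close_job(): hands the job in; it is judged then, once.
The state is a dict: "t": time; "q": joint angles; "dq": joint speeds; "joint_torque": joint torques, N m; "tool_pos": TCP position; "orientation": TCP orientation; "force": force on the tool from outside, world axes, zero at the start; "wrist_torque": the same for the moment, N m; "opening": finger opening in m; "gripper_force": force on a finger pad.
Only numpy, scipy, OpenCV 4.12 (cv2) and the standard library are available. Lean on these libraries where they do the work, as an engineer would, in place of code of your own. Each camera call takes 0.05 s, during which the arm holds its last target. There are 200 camera calls.

TASK

Gauge the depth of the aluminium heating block's thermometer well, the narrow one with the orange ring: lower the depth gauge's rod into it so that the blue stop lands on the block's top, push the rod on gently through the stop until its brass tip stands firmly on the bottom of the well, and hold it pressed there for a moment. Then draw the gauge out by its black grip and put it back upright and fully down in the middle hole of its stand, with the stop still set. Let nothing but the block touch the stop, never press the tip with more than 15 N, and leave the other things where they lie.

Things in the scene. Friction and masses are not known exactly. Their poses are not given: they have to be found in the camera images.
- gauge: The depth gauge: a 130 mm long upright pin, 130 g with its stop. Origin at the lower end face of its brass tip, z along the pin towards the grip. From z = 0: brass tip of 6 mm diameter and 5 mm length, bright steel rod of 9 mm diameter with dark rings every 5 mm up to z = 100, then the fluted black grip of 22 mm diameter from z = 100 to 130 (rims rounded, straight from 103 to 127; this is where to hold it). It starts upright in the middle hole of the stand.
- tip: The gauge's brass tip, fixed to its rod; same origin and axes as the gauge. It is thinner than the rod, so once the rod is in a hole only the hole's bottom can touch it.
- stop: The gauge's stop: a knurled blue collar of 30 mm diameter and 10 mm height, with a steel washer of 15 mm diameter and 2 mm height on top, that slides along the rod. Origin at the centre of its flat lower face, z along the rod, so its distance from the gauge's origin is the depth shown. A drag screw holds it wherever it is left: it takes about 4 N along the rod to slide it, more than the gauge's weight. It starts 34 to 37 mm above the tip and can go up to 82 mm.
- block: Spare aluminium heating block, fixed, 76 mm (its x) by 96 mm (its y), 88 mm high; origin at the centre of its underside, z up. Its flat top has two rows of three tube wells of 17 mm and, in its middle between the rows, the thermometer well with an orange ring.
- well_mouth (a point): Middle of the orange-ringed thermometer well's mouth, in the plane of the block's top, on the block's vertical axis. The well is a vertical blind bore of 12 mm diameter with a 2 mm chamfer at the mouth; its flat rigid bottom lies somewhere from 40 to 72 mm down and differs from block to block. It cannot be seen.
- stand: The gauge's stand, fixed: a grey plastic block, 56 mm (its x) by 86 mm (its y), 32 mm high, on a thin black rubber sole; origin at the centre of its underside. The gauge stands in the middle hole; the two outer holes are 7 mm wide and stay empty.
- stand_mouth (a point): Middle of the mouth of the stand's middle hole, in the plane of its top, 32 mm above the stand's origin. The hole is vertical, of 10 mm diameter and 28 mm depth with a 2 mm chamfer, so the tip stands 4 mm above the stand's origin when fully down.
- clamp_spare_a: Grey metal hose clamp, 56 x 79 x 17 mm, lying loose; bystander. Origin at the centre of its underside.
- marker_blue: White marker with blue cap, 138 mm long, 12 mm thick, lying loose; bystander. Origin at the centre of its underside.
- spanner: Small steel open-ended spanner, 153 mm long, 5 mm thick, lying loose; bystander. Origin at the centre of its underside.
- ferrule_cap: Grey metal disc of 50 mm diameter, 6 mm thick, lying loose; bystander. Origin at the centre of its underside.
- ph_strips: Small white and yellow carton, 30 x 66 x 22 mm, lying loose; bystander. Origin at the centre of its underside.
There are look-alikes about, which are no part of the job. What is meant by the gauge is not brown or turquoise, and is the smaller of those in its own colour.

How it is judged:
On the way, in this order (a step that is already met when the one before it is completed fails the run):
1. the gauge's rod is in the orange-ringed well, its tip pressed on the bottom with 3 to 15 N while the stop lies on the block's top (within 1.5 mm), for 0.3 s (contact force between tip and anything else between 3 and 15 N and z of tip in the frame of well_mouth below -0.038 m and horizontal distance between tip and well_mouth below 0.004 m and z of stop in the frame of well_mouth below 0.0015 m), for 0.3 s.
2. the gauge is drawn out of the well, its tip above the block's top (z of tip in the frame of well_mouth above 0.005 m), for 0.1 s.
At the end, for the whole second after the job is handed in: The gauge stands released and at rest in the middle hole of its stand, tip within 3 mm of the hole's bottom, within 0.12 rad of upright, and its stop shows the depth it was set to in the well (between 38.5 and 73.5 mm) (z of tip in the frame of stand_mouth below -0.025 m and horizontal distance between tip and stand_mouth below 0.004 m and angle between gauge's own z axis and vertical below 0.12 rad and z of stop in the frame of gauge between 0.0385 and 0.0735 m and linear speed of gauge below 0.02 m/s); the robot touches nothing.
It fails at once if the tip is pressed with more than 15 N (contact force between tip and anything else above 15 N).
It fails at once if the gripper touches the stop (more than 1 N) (contact force between stop and the fingers above 1 N).
It fails at once if the stop is pushed against the stand (more than 1 N) (contact force between stop and stand above 1 N).
It fails at once if a bystander is moved by more than 15 mm (distance of any of clamp_spare_a, marker_blue, spanner, ferrule_cap, ph_strips from where it was at the start of the episode above 0.015 m).
It also fails if it takes over 64 s, if anything falls off the work surface, if the arm or the gripper's body presses on something with over 40 N, if the wrist force passes 120 N, or if a joint passes its speed limit or range.

## Working session

There is one attempt and no reset: what is moved stays moved. The work goes in short steps, Python scripts to look and compute and a shell command to move; the robot and the scene stay as the last step left them, time stands still between calls to the robot, and variables do not carry over. Pictures are saved under pics/ and viewed, at most 10 in all, crops included, and the job is handed in when it is done.

```bash
ls; mkdir -p pics; cat > h.py <<'E'
import numpy as np, cv2
from plant import robot
from scipy.spatial.transform import Rotation as R
def cam(n):
    s=robot.read_state(); c=robot.read_camera(n)
    if n=="wrist":
        T=np.eye(4);T[:3,:3]=R.from_rotvec(s["orientation"]).as_matrix();T[:3,3]=s["tool_pos"]
        c["pose"]=T@c["tool_from_camera"]
    return c
def save(c,f,box=None,k=1):
    im=c["color"][...,::-1]
    if box: im=im[box[1]:box[3],box[0]:box[2]]
    cv2.imwrite(f,cv2.resize(im,None,fx=k,fy=k,interpolation=cv2.INTER_CUBIC))
def px2w(c,u,v,z):
    K=c["intrinsics"];d=np.array([(u-K[0,2])/K[0,0],(v-K[1,2])/K[1,1]]);p=d.copy()
    for _ in range(20): p=d/(1+c["k1"]*(p@p))
    P=c["pose"];r=P[:3,:3]@np.array([p[0],p[1],1]);o=P[:3,3]
    return o+r*(z-o[2])/r[2]
def w2px(c,X):
    P=c["pose"];x=P[:3,:3].T@(np.array(X)-P[:3,3]);p=x[:2]/x[2];p=p*(1+c["k1"]*(p@p));K=c["intrinsics"]
    return p*[K[0,0],K[1,1]]+[K[0,2],K[1,2]]
E
python3 - <<'E'
from h import *
import pickle
D={}
for n in("scene","top"):
    c=cam(n);D[n]=c;save(c,f"pics/{n}0.png");print(n,c["pose"].round(3).tolist(),c["k1"],c["intrinsics"].tolist())
pickle.dump(D,open("c0.pkl","wb"))
print(robot.read_state())
E
```

```text
pics
scene [[-0.858, -0.257, 0.444, 0.043], [-0.512, 0.388, -0.766, 1.18], [0.025, -0.885, -0.465, 0.577], [0.0, 0.0, 0.0, 1.0]] -0.05247595612033571 [[424.81887266794587, 0.0, 322.01105567179627], [0.0, 424.81887266794587, 205.61726719589115], [0.0, 0.0, 1.0]]
top [[-0.021, -0.993, 0.118, 0.423], [-0.999, 0.025, 0.038, 0.356], [-0.04, -0.118, -0.992, 1.063], [0.0, 0.0, 0.0, 1.0]] -0.038996158945430515 [[401.7713135168057, 0.0, 314.78791168017347], [0.0, 401.7713135168057, 201.59358739104178], [0.0, 0.0, 1.0]]
{'t': 0.1, 'q': array([-1.22642595e+00,  1.31099160e-01,  1.48915817e+00,  6.73893563e-06,
        1.52301802e+00, -8.53606813e-02]), 'dq': array([-0.00041024, -0.00139141, -0.00274441, -0.00067533, -0.00135734,
        0.00026284]), 'joint_torque': array([ 1.26430881e-03, -5.61344039e+01, -4.93095088e+01,  7.70885730e-02,
        2.91268551e-02, -6.70672648e-05]), 'tool_pos': array([ 0.24989206, -0.54507181,  0.30179087]), 'orientation': array([-3.06772097e+00, -6.69481514e-01,  3.30687134e-04]), 'force': array([ 0.31907571,  0.08148505, -0.08213442]), 'wrist_torque': array([-0.03541551,  0.0250485 , -0.05259896]), 'gripper_force': 0.0, 'opening': 0.09333729461413486}
```

View pics/scene0.png

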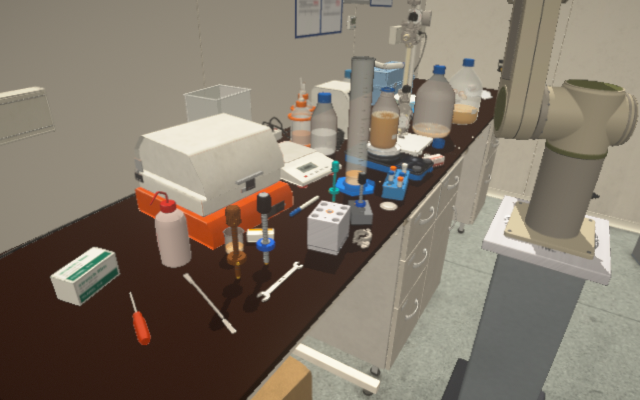

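View pics/top0.png

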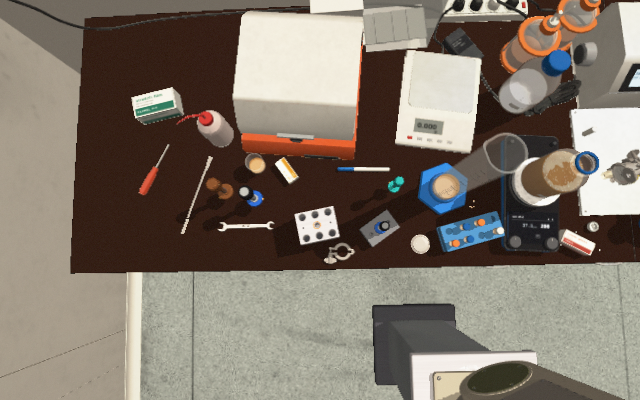

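Candidates in the top view: brown gauge (220,187), larger black/blue gauge (250,195), turquoise gauge (396,184), and the black/blue one in the grey stand (382,228). I choose the last, which is the smaller blue one and stands in the stand. I'll check it in one close crop.

```bash
python3 - <<'E'
from h import *
import pickle
D=pickle.load(open("c0.pkl","rb"))
a=D["top"]["color"][195:275,285:435];b=D["scene"]["color"][150:260,230:400]
a=cv2.resize(a,(790,421),interpolation=cv2.INTER_CUBIC)[...,::-1]
cv2.imwrite("pics/topc.png",a)
c=D["top"]
for n,u,v,z in [("block",317,225.5,.088),("standtop",380,228,.035),("grip",383,226,.134),("bigblue",244,192,.15)]: print(n,px2w(c,u,v,z).round(4))
E
```

```text
block [0.4805 0.3889 0.088 ]
standtop [0.4735 0.2304 0.035 ]
grip [0.473  0.2354 0.134 ]
bigblue [0.5582 0.5543 0.15  ]
```

View pics/topc.png

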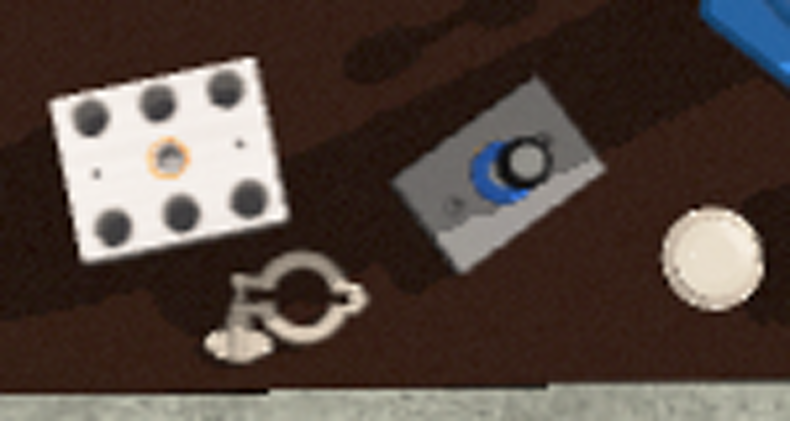

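The crop confirms the gauge with black grip and blue stop in the grey stand at crop (525,161), or px (384.7,225.6). The orange-ringed well is at crop (169,158), or px (317.1,225). Next I check the tall obstacle and plan the path.

```bash
python3 - <<'E'
from h import *
import pickle
D=pickle.load(open("c0.pkl","rb"));c=D["top"]
print("well",px2w(c,317.1,225,.088),"gauge",px2w(c,384.7,225.6,.134))
b=px2w(c,443,187,.0);print("cyl",b)
for h in(.2,.25,.3,.35,.4): print(h,w2px(c,b+[0,0,h]).round(),w2px(D["scene"],b+[0,0,h]).round())
print("turq base",px2w(c,396,184,.12))
s=robot.read_state();M=R.from_rotvec(s["orientation"]).as_matrix()
print(M.round(3)); w=robot.read_camera("wrist");print(w["tool_from_camera"].round(3).tolist())
g=np.array([.40,.05,.38]);print("to via",M.T@(g-s["tool_pos"]))
E
```

```text
well [0.48167897 0.38858681 0.088     ] gauge [0.47386865 0.23147996 0.134     ]
cyl [0.57991505 0.0550426  0.        ]
0.2 [468. 173.] [357. 125.]
0.25 [477. 168.] [358. 109.]
0.3 [486. 163.] [359.  92.]
0.35 [497. 157.] [360.  75.]
0.4 [509. 150.] [362.  56.]
turq base [0.57221248 0.19899316 0.12      ]
[[ 0.909  0.417 -0.001]
 [ 0.417 -0.909  0.002]
 [ 0.    -0.002 -1.   ]]
[[-0.0, -0.967, -0.256, 0.072], [1.0, -0.0, -0.0, 0.001], [0.0, -0.256, 0.967, -0.083], [0.0, 0.0, 0.0, 1.0]]
to via [ 0.38439391 -0.47855816 -0.07734945]
```

```bash
python3 -m jog '1 .0268 -.0238 -.009 0;1 .0268 -.0238 -.009 0;1 .0268 -.0238 -.009 0;1 .0268 -.0238 -.009 0;1 .0268 -.0238 -.009 0;1 .0268 -.0238 -.009 0;1 .0268 -.0238 -.009 0;1 .0268 -.0238 -.009 0;1 .0268 -.0238 -.009 0'
python3 -m jog '1 .0182 -.0302 0 0;1 .0182 -.0302 0 0;1 .0182 -.0302 0 0;1 .0182 -.0302 0 0;1 .0182 -.0302 0 0;1 .0182 -.0302 0 0;1 .0182 -.0302 0 0;1 .0182 -.0302 0 0;1 .0182 -.0302 0 0;1 .0182 -.0302 0 0'
python3 -m jog '1 0 0 0 -6.5;1 0 0 0 -6.5;1 0 0 0 -6.5;1 0 0 0 -6.5;1 0 0 0 -6.5;1 0 0 0 -6.5;1 0 0 0 -6.5;1 0 0 0 -6.5;1 0 0 0 -6.5;1 0 0 0 -6.5'
python3 -m jog '1 0 0 0 -6.5;1 0 0 0 -6.5;1 0 0 0 -6.5;1 0 0 0 -6.5;1 0 0 0 -6.5;1 0 0 0 -6.5;1 0 0 0 -6.5;1 0 0 0 -6.5'
cat >> h.py <<'E'
def delta(g,s=None):
    s=s or robot.read_state();M=R.from_rotvec(s["orientation"]).as_matrix()
    return (M.T@(np.array(g)-s["tool_pos"])).round(4)
E
python3 -c "
from h import *
s=robot.read_state();print(s['t'],s['q'].round(2),s['tool_pos'],R.from_rotvec(s['orientation']).as_matrix().round(3),s['force'])
print(delta([.4739,.2315,.28]))"
```

```text
t: 0.9
tool_pos: [0.3802, -0.2485, 0.384]
orientation: [-3.069, -0.669, 0.0]
force: [1.0, -0.5, -0.4]
opening: 0.0928
gripper_force: 0.0
t: 1.73
tool_pos: [0.4193, 0.102, 0.3837]
orientation: [3.069, 0.67, 0.0]
force: [-0.6, -0.6, 0.0]
opening: 0.0929
gripper_force: 0.0
t: 2.57
tool_pos: [0.4195, 0.1002, 0.3835]
orientation: [-2.222, -2.22, 0.001]
force: [-1.6, -0.8, 0.5]
opening: 0.0927
gripper_force: 0.0
t: 3.23
tool_pos: [0.4195, 0.1001, 0.3835]
orientation: [-1.024, -2.97, 0.0]
force: [-0.6, 0.4, -0.5]
opening: 0.093
gripper_force: 0.0
3.2333 [ 0.12 -0.35  1.79  0.    1.7  -0.79] [0.41952554 0.10014121 0.38349058] [[-0.787  0.616 -0.   ]
 [ 0.616  0.787 -0.   ]
 [ 0.    -0.    -1.   ]] [-0.5946213   0.35124496 -0.45508642]
[0.0381 0.137  0.1035]
```

```bash
python3 -m jog '1 .0076 .0274 0.02 0;1 .0076 .0274 0.02 0;1 .0076 .0274 0.02 0;1 .0076 .0274 0.02 0;1 .0076 .0274 0.022 0;1 0 0 0 0;1 0 0 0 0'
python3 - <<'E'
from h import *
import pickle
c=cam("wrist");pickle.dump(c,open("c1.pkl","wb"));save(c,"pics/w1.png");s=robot.read_state();print(s["tool_pos"])
print(c["intrinsics"][0],w2px(c,[.4739,.2315,.134]),w2px(c,s["tool_pos"]+np.array([0,0,-.146])),w2px(c,[.4817,.3886,.088]))
E
```

```text
t: 3.82
tool_pos: [0.4739, 0.2317, 0.2791]
orientation: [-1.028, -2.964, 0.005]
force: [-0.3, -0.1, -0.6]
opening: 0.093
gripper_force: 0.0
[0.47444082 0.23115353 0.28098339]
[314.74681912   0.         317.50668081] [317.66347142 214.39062032] [317.74071012 215.58157234] [473.26365235  92.57069235]
```

View pics/w1.png

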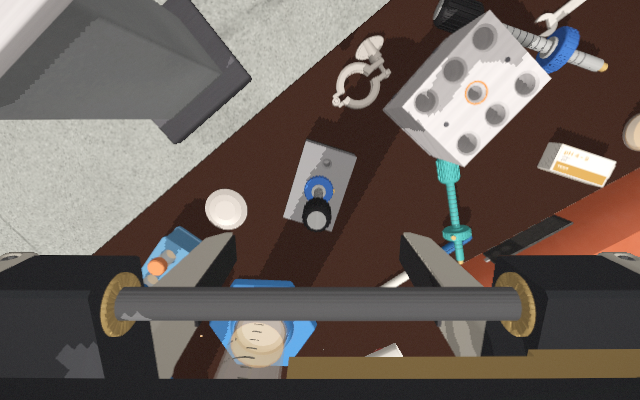

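```bash
python3 - <<'E'
from h import *
import pickle
c=pickle.load(open("c1.pkl","rb"));t=pickle.load(open("c0.pkl","rb"))["top"]
save(c,"pics/w1c.png",(270,130,370,240),5)
for z in(.13,.134,.138): print(z,px2w(c,316.5,220,z),px2w(t,384.7,225.6,z))
print(px2w(c,475.5,92.5,.088))
E
```

```text
0.13 [0.47784686 0.22721729 0.13      ] [0.47408895 0.23094327 0.13      ]
0.134 [0.47685148 0.22804564 0.134     ] [0.47386865 0.23147996 0.134     ]
0.138 [0.47585611 0.22887398 0.138     ] [0.47364836 0.23201665 0.138     ]
[0.48279331 0.39008075 0.088     ]
```

View pics/w1c.png

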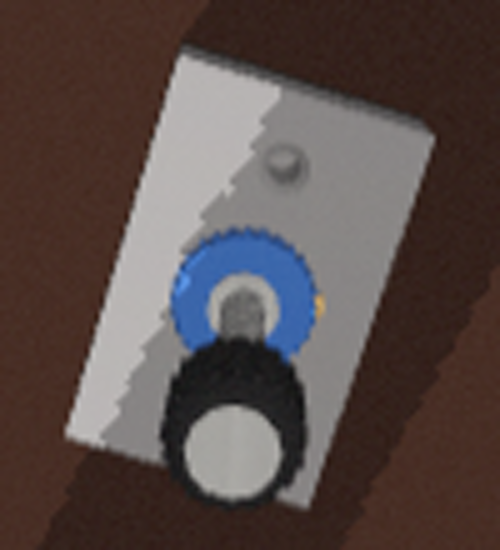

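```bash
python3 - <<'E'
from h import *
import pickle
c=pickle.load(open("c1.pkl","rb"))
f=lambda u,v:(270+u/5,130+v/5)
a=px2w(c,*f(243,310),.0515);b=px2w(c,*f(233,452),.134);print(a,b)
# stand outline corners at z .032
C=[px2w(c,*f(*p),.033) for p in((185,55),(433,135),(310,508),(68,437))];print(np.mean(C,0))
print(np.degrees((b-a)[:2]/.0825))
print("to grasp",delta([b[0],b[1],.119+.066]))
E
```

```text
[0.47537193 0.23105834 0.0515    ] [0.47714905 0.22790749 0.134     ]
[0.47583029 0.23197367 0.033     ]
[ 1.23419728 -2.18825274]
to grasp [-0.0042 -0.0007  0.096 ]
```

```bash
python3 -m jog '.7 -.0042 -.0007 .02 0;.6 0 0 .02 0;.6 0 0 .02 0;.6 0 0 .02 0;.6 0 0 .01 0;.6 0 0 .006 0;.6 0 0 0 0;.6 0 0 0 0'
python3 -m jog '0 0 0 0 0;0 0 0 0 0;0 0 0 0 0;0 0 0 0 0;0 0 0 0 0;0 0 0 0 0;0 0 0 0 0;0 0 0 0 0;0 0 0 0 0' 6
```

```text
t: 4.53
tool_pos: [0.4784, 0.2279, 0.1871]
orientation: [1.033, 2.966, 0.002]
force: [-0.1, 0.4, -0.4]
opening: 0.0562
gripper_force: 0.0
t: 5.28
tool_pos: [0.4779, 0.2281, 0.1859]
orientation: [1.032, 2.967, 0.0]
force: [0.3, 0.2, 1.2]
opening: 0.0219
gripper_force: 6.0
```

Held at 21.9 mm. I straighten it by 3.5 mm along +x under a light grip, then firm up.

```bash
python3 -m jog '0 .0005 0 0 0;0 .0005 0 0 0;0 .0005 0 0 0;0 .0005 0 0 0;0 .0005 0 0 0;0 .0005 0 0 0;0 .0005 0 0 0;0 0 0 0 0;0 0 0 0 0' 6
python3 -m jog '0 0 0 0 0;0 0 0 0 0;0 0 0 0 0;0 0 0 0 0' 40
python3 -c "
from h import *
c=cam('wrist');import pickle;pickle.dump(c,open('c2.pkl','wb'));save(c,'pics/w2.png',(240,120,400,240),5)"
```

```text
t: 6.03
tool_pos: [0.4751, 0.2302, 0.1859]
orientation: [1.032, 2.967, 0.0]
force: [0.1, -0.7, 2.6]
opening: 0.0217
gripper_force: 6.0
t: 6.37
tool_pos: [0.4752, 0.2302, 0.1858]
orientation: [1.032, 2.967, 0.0]
force: [1.3, 0.6, 1.8]
opening: 0.0207
gripper_force: 40.0
```

View pics/w2.png

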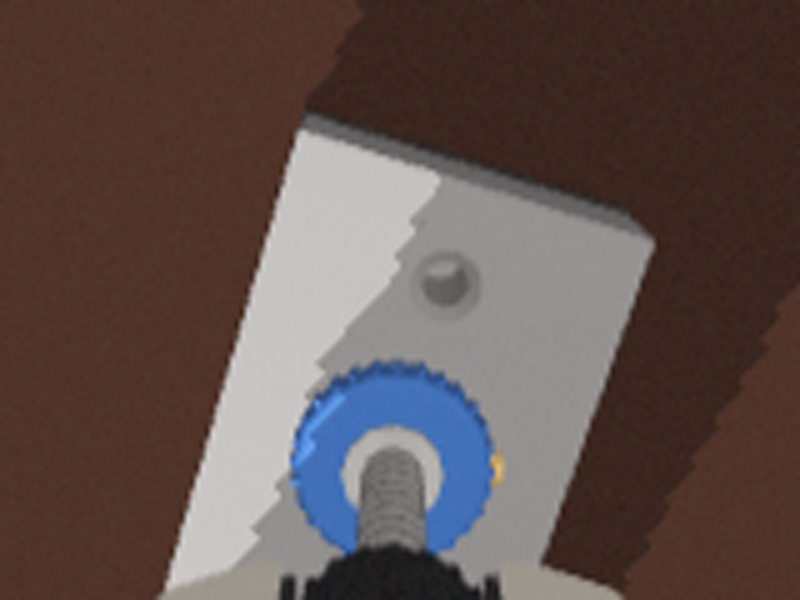

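```bash
python3 -m jog '0 0 0 -.003 0;0 0 0 -.01 0;0 0 0 -.02 0;0 0 0 -.02 0;0 0 0 -.02 0;0 0 0 -.02 0;0 0 0 -.017 0;0 0 0 0 0;0 0 0 0 0'
python3 - <<'E'
from h import *
import pickle
c=pickle.load(open("c2.pkl","rb"));a=px2w(c,240+393/5,120+472/5,.0515);print("washer",a, "mouth-ish hole2",px2w(c,240+447/5,120+285/5,.033))
s=robot.read_state();print(s["t"],s["tool_pos"],s["force"],s["gripper_force"]);print("to well",delta([.4825,.3895,s["tool_pos"][2]]))
E
```

```text
t: 7.17
tool_pos: [0.4752, 0.2303, 0.2966]
orientation: [1.032, 2.966, 0.002]
force: [0.8, 0.2, -1.9]
opening: 0.0212
gripper_force: 40.0
washer [0.47378735 0.23285077 0.0515    ] mouth-ish hole2 [0.46010776 0.2541836  0.033     ]
7.1667 [0.47516775 0.23033825 0.29662035] [ 0.8006741   0.15223231 -1.88454231] 39.99957289430313
to well [9.300e-02 1.293e-01 1.000e-04]
```

```bash
python3 -m jog '0 .009 .0185 0 0;0 .009 .0185 0 0;0 .009 .0185 0 0;0 .009 .0185 0 0;0 .009 .0185 0 0;0 .009 .0185 0 0;0 .009 .0183 0 0;0 0 0 .012 0;0 0 0 0 0;0 0 0 0 0'
python3 - <<'E'
from h import *
import pickle
s=robot.read_state();c=cam("wrist");d=cam("scene");t=cam("top");pickle.dump((s,c,d,t),open("c3.pkl","wb"));print(s["tool_pos"])
tp=s["tool_pos"];p=w2px(d,tp-[0,0,.12]).astype(int);q=w2px(t,[.4825,.39,.088]).astype(int);print(p,q)
f=lambda c,o,w,h,k:cv2.resize(c["color"][o[1]:o[1]+h,o[0]:o[0]+w,::-1],(w*k,h*k),interpolation=cv2.INTER_CUBIC)
o1=(240,80);o2=(p[0]-50,p[1]-60);print(o1,o2)
im=np.hstack([f(c,o1,130,150,4)[:600,:],cv2.resize(f(d,o2,56,120,5),(280,600))]);cv2.imwrite("pics/m3.png",im)
E
```

```text
t: 8.0
tool_pos: [0.5047, 0.3696, 0.2806]
orientation: [-1.031, -2.964, 0.007]
force: [0.4, 0.7, -2.8]
opening: 0.021
gripper_force: 40.0
[0.50466071 0.36956166 0.28057959]
[325 178] [316 224]
(240, 80) (np.int64(275), np.int64(118))
```

View pics/m3.png

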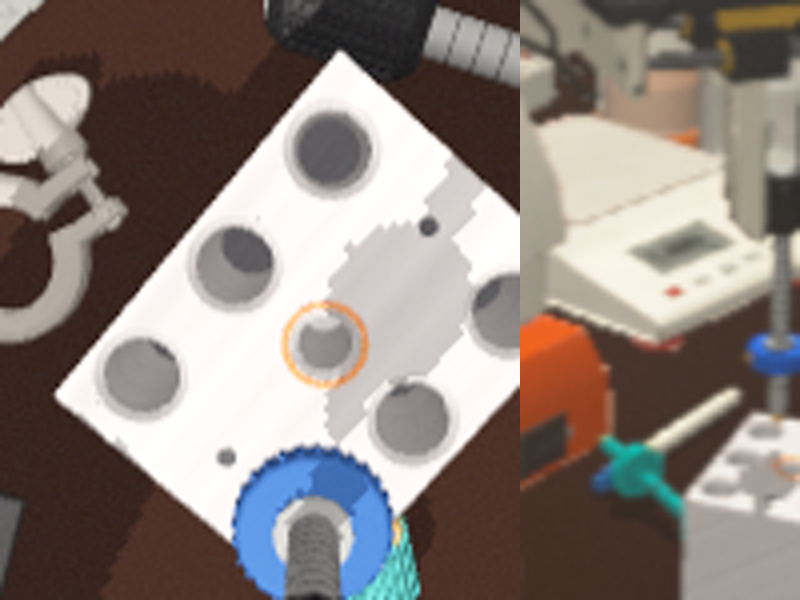

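```bash
python3 - <<'E'
from h import *
import pickle
s,c,d,t=pickle.load(open("c3.pkl","rb"));tp=s["tool_pos"]
M=R.from_rotvec(s["orientation"]).as_matrix()
w=px2w(c,321.25,166,.088);wa=px2w(c,318.5,214,tp[2]-.1343)
print("well",w,"washer rel tool",M.T@(wa-tp),"well rel tool",M.T@(w-tp))
print("tip pred",w2px(d,tp-[0,0,.1818]),"well in scene",w2px(d,w),w2px(d,[.4825,.3895,.088]))
# sensitivity in scene px for 1mm tool x,y
a=w2px(d,tp-[0,0,.1818])
for i in range(2): print(w2px(d,tp-[0,0,.1818]+M[:,i]*.001)-a)
E
```

```text
well [0.48305672 0.39001803 0.088     ] washer rel tool [0.00307401 0.00113516 0.13430105] well rel tool [0.02931843 0.0036821  0.19261092]
tip pred [324.83114275 201.41418257] well in scene [328.10636796 210.84956497] [328.41255204 210.82495567]
[0.14621184 0.17557487]
[-0.37796101  0.05922963]
```

```bash
python3 -m jog '0 0 0 0 7;0 0 0 0 7;0 0 0 0 7;0 0 0 0 7;0 0 0 0 7;0 0 0 0 7;0 0 0 0 7;0 0 0 0 7;0 0 0 0 7;0 0 0 0 0'
python3 - <<'E'
from h import *
import pickle
s=robot.read_state();c=cam("wrist");pickle.dump((s,c),open("c4.pkl","wb"));print(s["tool_pos"])
print(w2px(c,[.4831,.39,.088]))
save(c,"pics/m4.png",(230,110,390,230),5)
E
```

```text
t: 8.98
tool_pos: [0.5061, 0.37, 0.2844]
orientation: [2.437, 1.982, 0.001]
force: [-0.5, 0.0, -1.0]
opening: 0.0212
gripper_force: 40.0
[0.50613317 0.37002342 0.28442508]
[286.65802266 182.47813887]
```

View pics/m4.png

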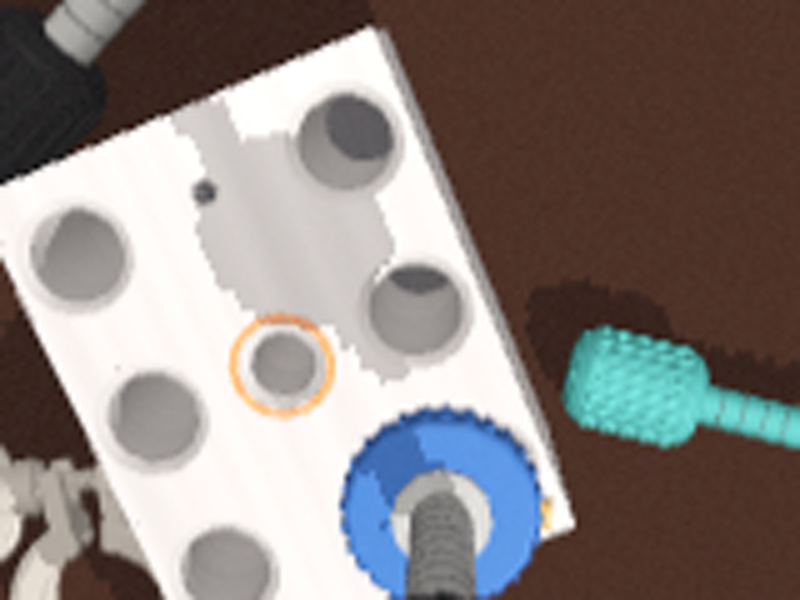

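```bash
python3 - <<'E'
from h import *
import pickle
s3,c3,_,_=pickle.load(open("c3.pkl","rb"));s4,c4=pickle.load(open("c4.pkl","rb"));c1=pickle.load(open("c1.pkl","rb"))
A=[];B=[]
for c,s,uv in((c3,s3,(321.25,166)),(c4,s4,(286.4,183))):
    T=c["pose"]@np.linalg.inv(c["tool_from_camera"]);w=px2w(c,*uv,.088)
    A.append(np.hstack([np.eye(2),T[:2,:2]]));B.append(w[:2]);print(w,T[:3,3],T[:3,2])
x=np.linalg.solve(np.vstack(A),np.hstack(B));print("well",x[:2],"bias tool",x[2:])
T=c4["pose"]@np.linalg.inv(c4["tool_from_camera"]);wa=px2w(c4,318.5,214,T[2,3]-.1343);M=T[:3,:3]
print("washer rel tool raw",M.T@(wa-T[:3,3]), "move to well",delta([*x[:2],T[2,3]]))
E
```

```text
[0.48305672 0.39001803 0.088     ] [0.50466071 0.36956166 0.28057959] [-0.00467256 -0.00325076 -0.9999838 ]
[0.4827621  0.38958024 0.088     ] [0.50613317 0.37002342 0.28442508] [ 7.99984134e-04  4.02594605e-04 -9.99999599e-01]
well [0.48255503 0.39003763] bias tool [-0.00040555  0.00029599]
washer rel tool raw [0.00404062 0.00186141 0.13430361] move to well [ 0.0149 -0.027  -0.0001]
```

```bash
python3 - <<'E'
from h import *
import pickle
c=pickle.load(open("c4.pkl","rb"))[1]; c2=pickle.load(open("c2.pkl","rb"))
for c in(c4:=c,c2):
    c=dict(c);c["pose"]=c["tool_from_camera"]
    print("gripedge@.079/.081",px2w(c,318.5,229,.079),px2w(c,318.5,229,.081),"washer",px2w(c,318.5,214.2,.1343))
    im=c["color"];print([(v,im[v,314:324:3].mean(0).astype(int).tolist()) for v in range(222,236)])
    # blue collar extents
    b=(im[...,2].astype(int)-im[...,0]>60);b[:180]=0;b[:,:280]=0;b[:,360:]=0
    v,u=np.nonzero(b);print(u.min(),u.max(),v.min(),v.max())
    r0=[(v,np.nonzero(b[v])[0][[0,-1]].tolist()) for v in range(v.min(),v.max()+1,3)];print(r0)
E
```

```text
gripedge@.079/.081 [0.01246207 0.00173062 0.079     ] [0.01174352 0.00173561 0.081     ] washer [0.00389102 0.00186149 0.1343    ]
[(222, [119, 118, 116]), (223, [122, 121, 118]), (224, [123, 122, 120]), (225, [113, 112, 111]), (226, [120, 118, 117]), (227, [119, 118, 116]), (228, [99, 98, 97]), (229, [65, 63, 64]), (230, [39, 38, 39]), (231, [29, 28, 28]), (232, [29, 29, 30]), (233, [31, 30, 31]), (234, [28, 29, 29]), (235, [31, 31, 31])]
298 359 180 229
[(180, [345, 359]), (183, [344, 359]), (186, [343, 359]), (189, [343, 359]), (192, [314, 359]), (195, [307, 359]), (198, [303, 332]), (201, [301, 334]), (204, [300, 336]), (207, [299, 337]), (210, [298, 337]), (213, [299, 337]), (216, [299, 337]), (219, [300, 336]), (222, [301, 335]), (225, [304, 333]), (228, [308, 329])]
gripedge@.079/.081 [0.01145026 0.00099514 0.079     ] [0.01073353 0.00100064 0.081     ] washer [0.00292367 0.00114    0.1343    ]
[(222, [117, 115, 114]), (223, [109, 108, 106]), (224, [116, 115, 113]), (225, [112, 112, 110]), (226, [112, 110, 110]), (227, [116, 114, 113]), (228, [108, 106, 105]), (229, [73, 71, 71]), (230, [40, 39, 39]), (231, [31, 29, 29]), (232, [29, 27, 28]), (233, [30, 29, 29]), (234, [31, 30, 30]), (235, [30, 28, 30])]
284 338 193 356Traceback (most recent call last):
  File "<stdin>", line 11, in <module>
IndexError: index 0 is out of bounds for axis 0 with size 0
```

```bash
python3 -m jog '0 .0023 -.0072 0 0;0 .0023 -.0072 0 0;0 .0023 -.0072 0 0;0 .0022 -.007 0 0;0 0 0 .005 0;0 0 0 .004 0;0 0 0 0 0;0 0 0 0 0;0 0 0 0 0;0 0 0 0 0' 30
python3 - <<'E'
from h import *
import pickle
s=robot.read_state();c=cam("wrist");d=cam("scene");pickle.dump((s,c,d),open("c5.pkl","wb"));print(s["tool_pos"],s["force"])
p=w2px(d,[.4827,.39,.09]).astype(int);o=(p[0]-32,p[1]-62);print(o)
a=cv2.resize(d["color"][o[1]:o[1]+100,o[0]:o[0]+64,::-1],(384,600),interpolation=cv2.INTER_CUBIC)
b=cv2.resize(c["color"][150:240,290:350,::-1],(400,600),interpolation=cv2.INTER_CUBIC)
cv2.imwrite("pics/m5.png",np.hstack([a,b]))
E
```

```text
t: 9.87
tool_pos: [0.48, 0.3851, 0.2748]
orientation: [2.431, 1.99, 0.0]
force: [-1.0, 0.4, -1.9]
opening: 0.0216
gripper_force: 30.0
[0.47995454 0.38508792 0.27479252] [-0.97120921  0.41481519 -1.91652595]
(np.int64(296), np.int64(148))
```

View pics/m5.png

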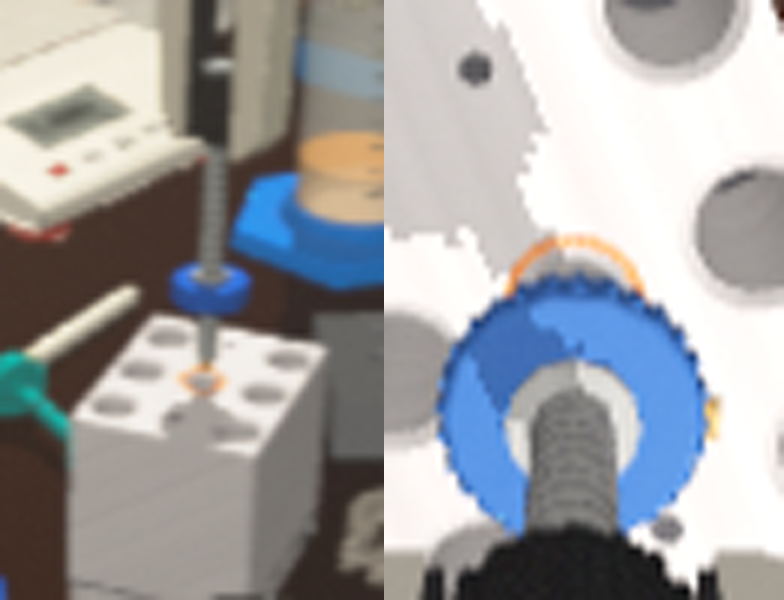

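```bash
python3 - <<'E'
from h import *
import pickle
s,c,d=pickle.load(open("c5.pkl","rb"))
b=np.array([.4827,.39,.093])
p0=w2px(d,b);p1=w2px(d,b+[0,0,.1])
print("vertical slope du/dv",(p1-p0)[0]/(p1-p0)[1],"observed",(215-206)/(150-365))
M=R.from_rotvec(s["orientation"]).as_matrix()
for a in(M[:,0],M[:,1]): q=w2px(d,b+[0,0,.1]+a*.005);print("5mm top shift",q-p1)
im=d["color"].astype(int);  o=(296,148)
for v in range(172,212,3):
    r=im[v,320:342].sum(1);print(v,r.tolist())
E
```

```text
vertical slope du/dv -0.03607994506791885 observed -0.04186046511627907
5mm top shift [-1.43561415  0.59805212]
5mm top shift [-1.62333096 -0.60730189]
172 [698, 694, 682, 668, 649, 622, 583, 538, 490, 431, 348, 268, 233, 244, 365, 452, 457, 432, 386, 336, 293, 227]
175 [559, 509, 468, 447, 428, 416, 424, 369, 248, 230, 310, 354, 324, 267, 228, 215, 190, 171, 161, 162, 161, 156]
178 [390, 260, 208, 175, 167, 159, 163, 165, 168, 215, 312, 361, 343, 271, 185, 163, 161, 200, 312, 385, 409, 421]
181 [164, 164, 163, 161, 164, 161, 161, 163, 170, 226, 320, 358, 328, 254, 173, 165, 228, 373, 434, 435, 432, 434]
184 [163, 160, 161, 163, 164, 162, 162, 163, 172, 243, 329, 362, 339, 266, 193, 287, 391, 432, 435, 433, 436, 433]
187 [161, 160, 163, 160, 162, 160, 159, 161, 179, 272, 344, 343, 308, 240, 242, 301, 337, 349, 376, 409, 423, 429]
190 [164, 164, 162, 160, 163, 158, 161, 163, 194, 293, 356, 359, 309, 220, 174, 181, 204, 248, 287, 303, 307, 312]
193 [164, 162, 160, 167, 203, 316, 386, 440, 498, 456, 358, 341, 356, 430, 449, 397, 331, 212, 162, 157, 158, 161]
196 [176, 160, 162, 170, 216, 257, 286, 325, 324, 288, 283, 296, 348, 373, 350, 308, 268, 216, 167, 156, 155, 155]
199 [163, 183, 190, 173, 170, 183, 211, 242, 261, 272, 269, 261, 254, 247, 245, 224, 188, 164, 159, 158, 153, 160]
202 [529, 609, 605, 595, 602, 615, 647, 664, 568, 405, 364, 345, 385, 398, 357, 327, 275, 232, 190, 169, 161, 155]
205 [670, 584, 536, 543, 555, 558, 579, 650, 610, 441, 381, 412, 593, 635, 616, 691, 714, 716, 717, 716, 714, 704]
208 [575, 598, 633, 682, 709, 713, 712, 706, 659, 510, 399, 567, 694, 713, 716, 717, 717, 717, 716, 700, 608, 473]
211 [609, 611, 660, 702, 709, 675, 595, 531, 490, 481, 499, 516, 550, 632, 700, 714, 708, 690, 668, 664, 668, 679]
```

Tip stands about 5 mm over the ring's middle in the scene crop: tip near (205,370), ring (203,381), rod nearly upright. Descending slowly.

```bash
python3 -m jog '0 0 0 .001 0;0 0 0 .001 0;0 0 0 .001 0;0 0 0 .001 0;0 0 0 .001 0;0 0 0 .001 0;0 0 0 0 0;0 0 0 0 0'
python3 -m jog '0 0 0 .001 0;0 0 0 .001 0;0 0 0 .001 0;0 0 0 0 0;0 0 0 0 0'
```

```text
t: 10.63
tool_pos: [0.4796, 0.3852, 0.2686]
orientation: [-2.431, -1.99, 0.0]
force: [0.8, 1.1, -1.3]
opening: 0.0215
gripper_force: 30.0
t: 11.05
tool_pos: [0.4796, 0.3852, 0.2656]
orientation: [-2.431, -1.99, 0.0]
force: [0.3, 0.9, -2.0]
opening: 0.0212
gripper_force: 30.0
```

```bash
python3 -m jog '0 0 0 .001 0;0 0 0 .001 0;0 0 0 .001 0;0 0 0 0 0;0 0 0 0 0'
python3 -m jog '0 0 0 .001 0;0 0 0 .001 0;0 0 0 .001 0;0 0 0 0 0;0 0 0 0 0'
```

```text
t: 11.47
tool_pos: [0.4796, 0.3852, 0.2627]
orientation: [-2.431, -1.99, 0.0]
force: [0.7, -0.1, -2.3]
opening: 0.0212
gripper_force: 30.0
t: 11.88
tool_pos: [0.4796, 0.3852, 0.2596]
orientation: [-2.431, -1.99, 0.0]
force: [-0.9, 0.3, -1.9]
opening: 0.0211
gripper_force: 30.0
```

```bash
python3 -m jog '0 0 0 .0015 0;0 0 0 .0015 0;0 0 0 .0015 0;0 0 0 .0015 0;0 0 0 .0015 0;0 0 0 .0015 0;0 0 0 0 0;0 0 0 0 0'
python3 -m jog '0 0 0 .0015 0;0 0 0 .0015 0;0 0 0 .0015 0;0 0 0 .0015 0;0 0 0 .0015 0;0 0 0 .0015 0;0 0 0 .0015 0;0 0 0 .0015 0;0 0 0 0 0;0 0 0 0 0'
```

```text
t: 12.55
tool_pos: [0.4796, 0.3852, 0.2505]
orientation: [-2.431, -1.99, 0.001]
force: [-0.5, 0.2, -1.8]
opening: 0.0214
gripper_force: 30.0
t: 13.38
tool_pos: [0.4796, 0.3852, 0.2386]
orientation: [-2.431, -1.99, 0.0]
force: [0.2, 0.5, -1.1]
opening: 0.0213
gripper_force: 30.0
```

```bash
python3 -m jog '0 0 0 .001 0;0 0 0 .001 0;0 0 0 .001 0;0 0 0 0 0;0 0 0 0 0'
python3 -m jog '0 0 0 .001 0;0 0 0 .001 0;0 0 0 .001 0;0 0 0 0 0;0 0 0 0 0'
python3 -m jog '0 0 0 .0005 0;0 0 0 .0005 0;0 0 0 .0005 0;0 0 0 0 0;0 0 0 0 0'
```

```text
t: 13.8
tool_pos: [0.4798, 0.3853, 0.236]
orientation: [2.431, 1.99, 0.001]
force: [-0.6, 0.9, 2.7]
opening: 0.0214
gripper_force: 30.0
t: 14.22
tool_pos: [0.4797, 0.3852, 0.2325]
orientation: [2.431, 1.99, -0.0]
force: [0.1, 1.4, 1.6]
opening: 0.0212
gripper_force: 30.0
t: 14.63
tool_pos: [0.4797, 0.3852, 0.2312]
orientation: [2.431, 1.99, -0.0]
force: [1.7, 0.6, 2.9]
opening: 0.0212
gripper_force: 30.0
```

```bash
cat > chk.py <<'E'
from plant import robot
import sys
s=robot.read_state();sys.exit(int(s["force"][2]>5.5))
E
K="python3 chk.py"
python3 -m jog '0 0 0 .0005 0;0 0 0 .0005 0;0 0 0 0 0;0 0 0 0 0' | egrep "pos|force: \[" && $K &&
python3 -m jog '0 0 0 .0005 0;0 0 0 .0005 0;0 0 0 0 0;0 0 0 0 0' | egrep "pos|force: \[" && $K &&
python3 -m jog '0 0 0 .0005 0;0 0 0 .0005 0;0 0 0 0 0;0 0 0 0 0' | egrep "pos|force: \[" && $K &&
python3 -m jog '0 0 0 .0005 0;0 0 0 .0005 0;0 0 0 0 0;0 0 0 0 0' | egrep "pos|force: \[" && $K &&
python3 -m jog '0 0 0 .0005 0;0 0 0 .0005 0;0 0 0 0 0;0 0 0 0 0' | egrep "pos|force: \[" && $K &&
python3 -m jog '0 0 0 .0005 0;0 0 0 .0005 0;0 0 0 0 0;0 0 0 0 0' | egrep "pos|force: \[" && $K &&
python3 -m jog '0 0 0 .0005 0;0 0 0 .0005 0;0 0 0 0 0;0 0 0 0 0' | egrep "pos|force: \[" && $K &&
python3 -m jog '0 0 0 .0005 0;0 0 0 .0005 0;0 0 0 0 0;0 0 0 0 0' | egrep "pos|force: \[" && $K; echo $?
```

```text
tool_pos: [0.4797, 0.3852, 0.2302]
force: [1.0, 2.1, 2.3]
tool_pos: [0.4797, 0.3852, 0.2292]
force: [0.8, 1.3, 3.0]
tool_pos: [0.4797, 0.3852, 0.2282]
force: [0.4, 1.0, 2.0]
tool_pos: [0.4797, 0.3852, 0.2272]
force: [1.3, 0.9, 2.3]
tool_pos: [0.4797, 0.3852, 0.2262]
force: [1.3, 1.5, 2.7]
tool_pos: [0.4796, 0.3852, 0.2251]
force: [1.5, 1.5, 1.7]
tool_pos: [0.4796, 0.3852, 0.2242]
force: [2.2, 1.3, 3.4]
tool_pos: [0.4797, 0.3852, 0.2231]
force: [-0.6, 1.4, 2.2]
0
```

```bash
K="python3 chk.py"
python3 -m jog '0 0 0 .0005 0;0 0 0 .0005 0;0 0 0 0 0' | egrep "pos|force: \[" && $K &&
python3 -m jog '0 0 0 .0005 0;0 0 0 .0005 0;0 0 0 0 0' | egrep "pos|force: \[" && $K &&
python3 -m jog '0 0 0 .0005 0;0 0 0 .0005 0;0 0 0 0 0' | egrep "pos|force: \[" && $K &&
python3 -m jog '0 0 0 .0005 0;0 0 0 .0005 0;0 0 0 0 0' | egrep "pos|force: \[" && $K &&
python3 -m jog '0 0 0 .0005 0;0 0 0 .0005 0;0 0 0 0 0' | egrep "pos|force: \[" && $K &&
python3 -m jog '0 0 0 .0005 0;0 0 0 .0005 0;0 0 0 0 0' | egrep "pos|force: \[" && $K &&
python3 -m jog '0 0 0 .0005 0;0 0 0 .0005 0;0 0 0 0 0' | egrep "pos|force: \[" && $K &&
python3 -m jog '0 0 0 .0005 0;0 0 0 .0005 0;0 0 0 0 0' | egrep "pos|force: \[" && $K &&
python3 -m jog '0 0 0 .0005 0;0 0 0 .0005 0;0 0 0 0 0' | egrep "pos|force: \[" && $K &&
python3 -m jog '0 0 0 .0005 0;0 0 0 .0005 0;0 0 0 0 0' | egrep "pos|force: \[" && $K; echo $?
```

```text
tool_pos: [0.4797, 0.3852, 0.2222]
force: [1.6, 2.6, 2.4]
tool_pos: [0.4797, 0.3852, 0.2211]
force: [1.9, 2.6, 3.3]
tool_pos: [0.4797, 0.3852, 0.2201]
force: [2.2, 2.1, 2.7]
tool_pos: [0.4797, 0.3852, 0.2191]
force: [1.5, 1.6, 2.8]
tool_pos: [0.4797, 0.3852, 0.2181]
force: [2.6, 2.7, 3.7]
tool_pos: [0.4796, 0.3852, 0.2171]
force: [0.9, 1.5, 2.9]
tool_pos: [0.4796, 0.3852, 0.2161]
force: [1.8, 2.2, 3.3]
tool_pos: [0.4797, 0.3852, 0.2152]
force: [1.7, 1.7, 3.2]
tool_pos: [0.4797, 0.3852, 0.2141]
force: [1.7, 1.8, 3.6]
tool_pos: [0.4797, 0.3852, 0.2131]
force: [0.9, 2.3, 4.2]
0
```

```bash
K="python3 chk.py"
python3 -m jog '0 .0005 .0003 0 0;0 0 0 0 0;0 0 0 0 0'|egrep "pos|force: \[" 
python3 -m jog '0 0 0 .0005 0;0 0 0 .0005 0;0 0 0 0 0' | egrep "pos|force: \[" && $K &&
python3 -m jog '0 0 0 .0005 0;0 0 0 .0005 0;0 0 0 0 0' | egrep "pos|force: \[" && $K &&
python3 -m jog '0 0 0 .0005 0;0 0 0 .0005 0;0 0 0 0 0' | egrep "pos|force: \[" && $K &&
python3 -m jog '0 0 0 .0005 0;0 0 0 .0005 0;0 0 0 0 0' | egrep "pos|force: \[" && $K &&
python3 -m jog '0 0 0 .0005 0;0 0 0 .0005 0;0 0 0 0 0' | egrep "pos|force: \[" && $K &&
python3 -m jog '0 0 0 .0005 0;0 0 0 .0005 0;0 0 0 0 0' | egrep "pos|force: \[" && $K &&
python3 -m jog '0 0 0 .0005 0;0 0 0 .0005 0;0 0 0 0 0' | egrep "pos|force: \[" && $K; echo $?
```

```text
tool_pos: [0.4799, 0.3855, 0.2131]
force: [0.1, 1.6, 3.1]
tool_pos: [0.4799, 0.3856, 0.212]
force: [0.9, 1.6, 2.2]
tool_pos: [0.48, 0.3856, 0.2111]
force: [-0.0, 1.9, 1.7]
tool_pos: [0.48, 0.3856, 0.2101]
force: [0.7, 1.9, 2.7]
tool_pos: [0.48, 0.3856, 0.2091]
force: [-0.8, 2.0, 2.6]
tool_pos: [0.48, 0.3856, 0.2081]
force: [-0.3, 1.5, 2.6]
tool_pos: [0.48, 0.3856, 0.2071]
force: [-0.4, 1.7, 3.3]
tool_pos: [0.48, 0.3856, 0.2061]
force: [-0.6, 2.2, 2.7]
0
```

```bash
K="python3 chk.py"
python3 -m jog '0 .0004 0 .0005 0;0 0 0 .0005 0;0 0 0 0 0' | egrep "pos|force: \[" && $K &&
python3 -m jog '0 0 0 .0005 0;0 0 0 .0005 0;0 0 0 0 0' | egrep "pos|force: \[" && $K &&
python3 -m jog '0 0 0 .0005 0;0 0 0 .0005 0;0 0 0 0 0' | egrep "pos|force: \[" && $K &&
python3 -m jog '0 0 0 .0005 0;0 0 0 .0005 0;0 0 0 0 0' | egrep "pos|force: \[" && $K &&
python3 -m jog '0 0 0 .0005 0;0 0 0 .0005 0;0 0 0 0 0' | egrep "pos|force: \[" && $K &&
python3 -m jog '0 0 0 .0005 0;0 0 0 .0005 0;0 0 0 0 0' | egrep "pos|force: \[" && $K &&
python3 -m jog '0 0 0 .0005 0;0 0 0 .0005 0;0 0 0 0 0' | egrep "pos|force: \[" && $K; echo $?
```

```text
tool_pos: [0.4801, 0.3859, 0.205]
force: [-1.2, 1.1, 2.8]
tool_pos: [0.4801, 0.386, 0.2041]
force: [-0.1, 1.3, 2.8]
tool_pos: [0.4801, 0.386, 0.2031]
force: [0.1, -0.2, 2.8]
tool_pos: [0.4801, 0.386, 0.2021]
force: [0.3, 1.0, 3.4]
tool_pos: [0.4801, 0.386, 0.2011]
force: [0.3, 1.0, 2.4]
tool_pos: [0.4801, 0.3861, 0.2002]
force: [-0.5, 1.1, 3.2]
tool_pos: [0.4804, 0.3861, 0.2]
force: [-1.9, 1.1, 7.1]
1
```

```bash
python3 -m jog '0 0 0 .0003 0;0 0 0 0 0;0 0 0 0 0'; python3 -m jog '0 0 0 0 0;0 0 0 0 0;0 0 0 0 0'
```

```text
t: 23.8
tool_pos: [0.4804, 0.3862, 0.2]
orientation: [2.431, 1.99, 0.002]
force: [-2.4, -0.1, 9.9]
opening: 0.0212
gripper_force: 30.0
t: 24.05
tool_pos: [0.4804, 0.3862, 0.2]
orientation: [2.431, 1.99, 0.002]
force: [-2.4, -0.2, 9.2]
opening: 0.0212
gripper_force: 30.0
```

```bash
python3 -m jog '0 0 0 0 0;0 0 0 0 0;0 0 0 0 0;0 0 0 0 0;0 0 0 0 0;0 0 0 0 0'
python3 -m jog '0 0 0 -.001 0;0 0 0 -.003 0;0 0 0 -.008 0;0 0 0 -.012 0;0 0 0 -.012 0;0 0 0 -.012 0;0 0 0 -.012 0;0 0 0 -.012 0;0 0 0 -.012 0;0 0 0 -.012 0' 
python3 -m jog '0 0 0 -.004 0;0 0 0 0 0;0 0 0 0 0;0 0 0 0 0'
python3 - <<'E'
from h import *
s=robot.read_state();print(s["tool_pos"],delta([.4754,.2306,.3]),R.from_rotvec(s["orientation"]).as_matrix().round(3))
E
```

```text
t: 24.55
tool_pos: [0.4804, 0.3862, 0.2001]
orientation: [2.431, 1.99, 0.002]
force: [-2.7, -0.1, 8.6]
opening: 0.021
gripper_force: 30.0
t: 25.38
tool_pos: [0.4802, 0.386, 0.2965]
orientation: [2.431, 1.99, 0.001]
force: [-0.2, -0.2, -1.5]
opening: 0.0215
gripper_force: 30.0
t: 25.72
tool_pos: [0.4798, 0.3858, 0.2979]
orientation: [-2.431, -1.99, 0.002]
force: [-0.3, -0.5, -2.1]
opening: 0.021
gripper_force: 30.0
[0.47983664 0.38581585 0.29790167] [-0.153   0.0263 -0.002 ] [[ 0.197  0.98  -0.001]
 [ 0.98  -0.197 -0.001]
 [-0.001 -0.001 -1.   ]]
```

```bash
python3 -m jog '0 0 0 0 -7;0 0 0 0 -7;0 0 0 0 -7;0 0 0 0 -7;0 0 0 0 -7;0 0 0 0 -7;0 0 0 0 -7;0 0 0 0 -7;0 0 0 0 -7;0 0 0 0 0' |head -3
python3 -c "
from h import *
s=robot.read_state();print(s['tool_pos'],s['orientation'],delta([.4752,.2302,.2979]))"
```

```text
t: 26.55
tool_pos: [0.4797, 0.3858, 0.2976]
orientation: [-1.023, -2.969, 0.003]
[0.47974978 0.38577149 0.29764297] [-1.02321142e+00 -2.96897388e+00  2.61947304e-03] [-9.230e-02 -1.253e-01 -1.000e-04]
```

```bash
python3 -m jog '0 -.0154 -.0209 0 0;0 -.0154 -.0209 0 0;0 -.0154 -.0209 0 0;0 -.0154 -.0209 0 0;0 -.0154 -.0209 0 0;0 -.0153 -.0208 0 0;0 0 0 0 0;0 0 0 .02 0;0 0 0 .02 0;0 0 0 .02 0'
python3 -m jog '0 0 0 .01 0;0 0 0 0 0;0 0 0 0 0;0 0 0 0 0'
python3 - <<'E'
from h import *
import pickle
s=robot.read_state();c=cam("wrist");d=cam("scene");pickle.dump((s,c,d),open("c6.pkl","wb"));print(s["tool_pos"])
p=w2px(d,[.4755,.2315,.04]).astype(int);o=(p[0]-32,p[1]-70);print(o)
a=cv2.resize(d["color"][o[1]:o[1]+100,o[0]:o[0]+50,::-1],(300,600),interpolation=cv2.INTER_CUBIC)
b=cv2.resize(c["color"][140:240,278:358,::-1],(480,600),interpolation=cv2.INTER_CUBIC)
cv2.imwrite("pics/m6.png",np.hstack([a,b]))
E
```

```text
t: 27.38
tool_pos: [0.4748, 0.2306, 0.2382]
orientation: [1.04, 2.964, 0.001]
force: [-0.9, -0.6, -1.9]
opening: 0.021
gripper_force: 30.0
t: 27.72
tool_pos: [0.4752, 0.2309, 0.2301]
orientation: [1.033, 2.966, 0.001]
force: [-0.4, -1.0, -2.2]
opening: 0.0211
gripper_force: 30.0
[0.47521372 0.23088876 0.23010429]
(np.int64(326), np.int64(134))
```

View pics/m6.png

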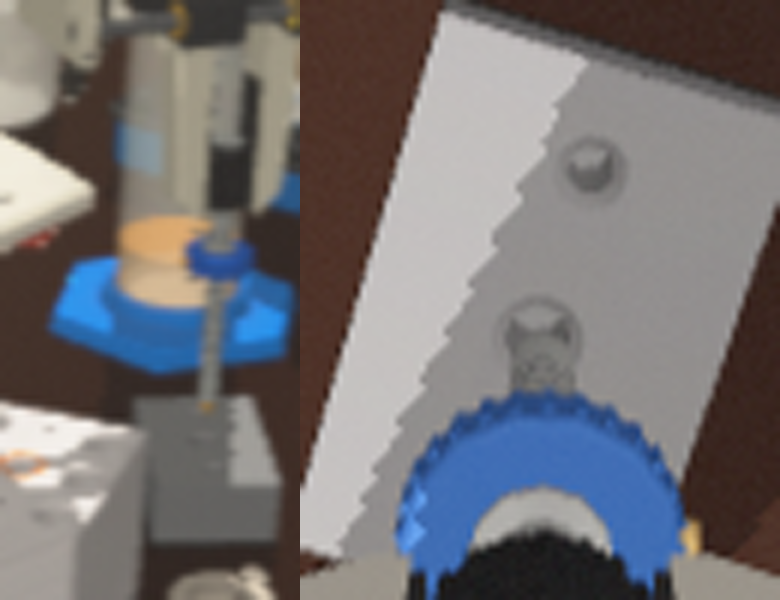

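```bash
python3 - <<'E'
from h import *
import pickle
s,c,d=pickle.load(open("c6.pkl","rb"))
im=c["color"]
for v in range(187,208): print(v,[tuple(x) for x in im[v,309:328,[0]].T.tolist()] if 0 else im[v,309:328,0].tolist(), (im[v,315:321,0].astype(int)-im[v,315:321,2]).tolist())
T=c["tool_from_camera"];k=dict(c);k["pose"]=T
tp=s["tool_pos"]
print("hole tool raw",px2w(k,317.8,195.7,tp[2]-.0325),"washer raw y etc",px2w(k,278+(541-300)/6,140+552/6,.182-.082))
print("axis x=3..6 tip px",[w2px(k,[x,.0017,.1818]).round(1).tolist() for x in(0,.003,.006)])
E
```

```text
187 [147, 147, 146, 146, 145, 146, 146, 146, 145, 147, 146, 146, 146, 147, 145, 146, 147, 146, 147] [5, 5, 5, 5, 4, 5]
188 [147, 147, 145, 146, 146, 147, 148, 146, 147, 146, 145, 146, 145, 146, 145, 148, 147, 145, 146] [5, 5, 4, 5, 4, 4]
189 [146, 146, 146, 146, 145, 146, 137, 133, 132, 132, 132, 141, 146, 147, 146, 146, 147, 146, 145] [3, 4, 4, 3, 3, 4]
190 [146, 146, 146, 144, 137, 131, 127, 123, 128, 122, 121, 125, 130, 142, 145, 147, 148, 146, 147] [3, 4, 3, 2, 4, 4]
191 [147, 147, 146, 137, 128, 128, 131, 140, 140, 139, 132, 122, 119, 124, 141, 146, 146, 146, 147] [3, 3, 3, 3, 3, 3]
192 [146, 145, 135, 131, 131, 140, 143, 145, 145, 144, 144, 141, 129, 117, 124, 145, 145, 145, 147] [3, 3, 4, 3, 4, 3]
193 [145, 143, 129, 131, 112, 131, 143, 145, 145, 144, 145, 128, 105, 107, 116, 135, 145, 145, 146] [3, 3, 3, 3, 4, 4]
194 [146, 137, 133, 127, 101, 110, 124, 138, 137, 128, 128, 104, 92, 105, 119, 123, 145, 144, 145] [4, 3, 3, 2, 3, 3]
195 [145, 137, 134, 112, 101, 102, 104, 112, 114, 112, 107, 92, 90, 93, 120, 120, 140, 146, 146] [2, 3, 4, 3, 2, 3]
196 [144, 136, 137, 109, 102, 103
[... 856 characters left out ...]
108, 121, 118, 114, 146, 145, 146, 146] [2, 3, 3, 2, 3, 2]
204 [145, 145, 146, 136, 107, 96, 105, 116, 116, 102, 93, 104, 117, 118, 117, 146, 147, 145, 146] [1, 4, 4, -13, -28, -13]
205 [145, 146, 146, 133, 74, 61, 74, 75, 80, 75, 59, 76, 94, 99, 89, 101, 130, 146, 146] [-41, -36, -36, -46, -69, -43]
206 [90, 110, 113, 83, 45, 43, 45, 46, 47, 49, 43, 47, 58, 62, 54, 51, 78, 129, 146] [-77, -77, -77, -77, -85, -77]
207 [41, 61, 63, 43, 43, 46, 41, 41, 43, 43, 49, 47, 43, 43, 43, 41, 43, 75, 100] [-84, -84, -83, -94, -100, -91]
hole tool raw [0.00125235 0.00066066 0.19760429] washer raw y etc [0.00196819 0.00085028 0.1       ]
axis x=3..6 tip px [[319.0, 201.4], [319.0, 198.0], [319.0, 194.7]]
```

```bash
python3 - <<'E'
from h import *
import pickle
s,c,d=pickle.load(open("c6.pkl","rb"));k=dict(c);k["pose"]=c["tool_from_camera"]
p=px2w(k,318.2,198.8,.1768);print("rod centre",p-[.0045,0,0],"hole",px2w(k,317.7,196,.1976),px2w(k,317.7,195.7,.1966))
E
```

```text
rod centre [-0.00090301  0.00099311  0.1768    ] hole [0.00097038 0.00056899 0.1976    ] [0.00149655 0.00056893 0.1966    ]
```

```bash
sed -i 's/5.5/3.0/' chk.py; K="python3 chk.py"
python3 -m jog '0 .0016 -.0004 .004 0;0 0 0 .004 0;0 0 0 .002 0;0 0 0 0 0;0 0 0 0 0'|egrep "pos|force: \[" && $K &&
python3 -m jog '0 0 0 .001 0;0 0 0 .001 0;0 0 0 .001 0;0 0 0 0 0'|egrep "pos|force: \[" && $K &&
python3 -m jog '0 0 0 .001 0;0 0 0 .001 0;0 0 0 .001 0;0 0 0 0 0'|egrep "pos|force: \[" && $K &&
python3 -m jog '0 0 0 .001 0;0 0 0 .001 0;0 0 0 0 0'|egrep "pos|force: \[" && $K &&
python3 -m jog '0 0 0 .001 0;0 0 0 .001 0;0 0 0 0 0'|egrep "pos|force: \[" && $K &&
python3 -m jog '0 0 0 .001 0;0 0 0 .001 0;0 0 0 0 0'|egrep "pos|force: \[" && $K &&
python3 -m jog '0 0 0 .001 0;0 0 0 .001 0;0 0 0 0 0'|egrep "pos|force: \[" && $K; echo $?
```

```text
tool_pos: [0.473, 0.2311, 0.2186]
force: [0.4, 0.6, -1.9]
tool_pos: [0.4731, 0.2311, 0.2157]
force: [-0.3, -0.2, -1.9]
tool_pos: [0.4735, 0.2313, 0.2134]
force: [0.2, -0.6, 3.7]
1
```

```bash
K="python3 chk.py"
python3 -m jog '0 0 0 -.003 0;0 -.0022 0 0 0;0 0 0 0 0;0 0 0 0 0;0 0 0 0 0'|egrep "pos|force: \[" && $K &&
python3 -m jog '0 0 0 .001 0;0 0 0 .001 0;0 0 0 .001 0;0 0 0 0 0'|egrep "pos|force: \[" && $K &&
python3 -m jog '0 0 0 .001 0;0 0 0 .001 0;0 0 0 0 0'|egrep "pos|force: \[" && $K &&
python3 -m jog '0 0 0 .001 0;0 0 0 .001 0;0 0 0 0 0'|egrep "pos|force: \[" && $K &&
python3 -m jog '0 0 0 .001 0;0 0 0 .001 0;0 0 0 0 0'|egrep "pos|force: \[" && $K &&
python3 -m jog '0 0 0 .001 0;0 0 0 .001 0;0 0 0 0 0'|egrep "pos|force: \[" && $K; echo $?
```

```text
tool_pos: [0.4748, 0.2297, 0.2157]
force: [-0.5, 0.3, -1.2]
tool_pos: [0.4747, 0.2298, 0.2125]
force: [0.1, -0.6, -1.7]
tool_pos: [0.4748, 0.2298, 0.2107]
force: [-0.2, 0.3, -1.8]
tool_pos: [0.4749, 0.2299, 0.2089]
force: [-0.2, -0.8, -1.4]
tool_pos: [0.4753, 0.2299, 0.2075]
force: [0.6, -0.3, -1.3]
tool_pos: [0.4749, 0.2298, 0.2045]
force: [2.3, 0.6, -1.2]
0
```

Rod is in the hole. Continuing down.

```bash
K="python3 chk.py"
python3 -m jog '0 0 0 .001 0;0 0 0 .001 0;0 0 0 .001 0;0 0 0 0 0'|egrep "pos|force: \[" && $K &&
python3 -m jog '0 0 0 .001 0;0 0 0 .001 0;0 0 0 .001 0;0 0 0 0 0'|egrep "pos|force: \[" && $K &&
python3 -m jog '0 0 0 .001 0;0 0 0 .001 0;0 0 0 .001 0;0 0 0 0 0'|egrep "pos|force: \[" && $K &&
python3 -m jog '0 0 0 .001 0;0 0 0 .001 0;0 0 0 .001 0;0 0 0 0 0'|egrep "pos|force: \[" && $K &&
python3 -m jog '0 0 0 .001 0;0 0 0 .001 0;0 0 0 .001 0;0 0 0 0 0'|egrep "pos|force: \[" && $K &&
python3 -m jog '0 0 0 .0005 0;0 0 0 .0005 0;0 0 0 .0005 0;0 0 0 0 0'|egrep "pos|force: \[" && $K; echo $?
```

```text
tool_pos: [0.4749, 0.2298, 0.2016]
force: [2.2, 0.7, -1.7]
tool_pos: [0.4749, 0.2298, 0.1987]
force: [1.6, 0.9, -0.9]
tool_pos: [0.4749, 0.2298, 0.1957]
force: [1.4, 0.8, -2.0]
tool_pos: [0.4749, 0.2298, 0.1927]
force: [1.8, 0.4, -2.0]
tool_pos: [0.4749, 0.2298, 0.1897]
force: [1.4, -0.8, -1.3]
tool_pos: [0.4749, 0.2298, 0.1884]
force: [0.6, -1.1, -1.7]
0
```

```bash
K="python3 chk.py"
python3 -m jog '0 0 0 .0005 0;0 0 0 .0005 0;0 0 0 .0005 0;0 0 0 0 0'|egrep "pos|force: \[" && $K &&
python3 -m jog '0 0 0 .0005 0;0 0 0 .0005 0;0 0 0 0 0'|egrep "pos|force: \[" && $K &&
python3 -m jog '0 0 0 .0005 0;0 0 0 .0003 0;0 0 0 0 0'|egrep "pos|force: \[" && $K; echo $?
```

```text
tool_pos: [0.4749, 0.2298, 0.1868]
force: [2.1, -0.0, -1.7]
tool_pos: [0.475, 0.2298, 0.186]
force: [1.5, 0.5, 0.1]
tool_pos: [0.4752, 0.2299, 0.1858]
force: [0.6, -0.4, 5.0]
1
```

```bash
python3 -m jog '.3 0 0 0 0;.5 0 0 0 0;.5 0 0 0 0;.5 0 0 0 0;.5 0 0 0 0;.5 0 0 0 0'
python3 -m jog '.5 0 0 -.005 0;.5 0 0 -.015 0;.5 0 0 -.02 0;.5 0 0 -.02 0;.5 0 0 -.02 0;.5 0 0 -.02 0;.5 0 0 0 0;.5 0 0 0 0;.5 0 0 0 0'
python3 - <<'E'
from h import *
c=cam("wrist");d=cam("scene");s=robot.read_state();print(s["tool_pos"])
im=c["color"].astype(int)
def blob(m,n): 
    v,u=np.nonzero(m);print(n,len(u),u.mean(),v.mean(),u.min(),u.max(),v.min(),v.max())
b=(im[...,2]-im[...,0]>60);b[:150]=0;b[245:]=0;b[:,:270]=0;b[:,370:]=0;blob(b,"stop")
print("pred stop px",w2px(c,[.4756,.2315,.079]),"grip top",w2px(c,[.4756,.2315,.134]))
g=cv2.cvtColor(c["color"],cv2.COLOR_RGB2GRAY);print(g[205:250:3,300:338:3])
pickle=__import__("pickle");pickle.dump((c,d),open("c7.pkl","wb"))
E
```

```text
t: 33.98
tool_pos: [0.4747, 0.2298, 0.1849]
orientation: [-1.032, -2.967, 0.001]
force: [0.2, -0.2, 0.8]
opening: 0.0464
gripper_force: 0.0
t: 34.73
tool_pos: [0.4747, 0.2297, 0.2845]
orientation: [-1.032, -2.967, 0.001]
force: [0.2, -0.3, -0.3]
opening: 0.0462
gripper_force: 0.0
[0.47430895 0.2295912  0.2835615 ]
stop 379 318.9472295514512 190.85224274406332 304 335 181 205
pred stop px [319.31097495 194.68046514] grip top [319.62783332 211.25800546]
[[132 130  70  26  28  32  31  37  34  30  31  47 131]
 [131 131  84  26  31  38 142 153 110  34  34  27 131]
 [132 131  54  29  50 162 162 167 162 150  36  31 131]
 [130 131  56  32 157 162 163 166 162 161  41  33  65]
 [131 130  89  32 159 161 163 165 162 160  81  26  37]
 [ 39  46  89  28 153 162 162 166 162 158  36  94  38]
 [ 36  37  37  38  34 163 161 165 162  77  75  47  40]
 [ 35  38  37  38  34  31  43  65  32  30 129  38  38]
 [ 34  37  37  37  34  39  36  35  36  39  38  38  38]
 [ 40  37  38  38  38  40  35  39  38  39  41  38  38]
 [ 36  37  37  37  36  38  38  37  36  37  37  39  35]
 [ 37  38  37  38  35  37  37  32  32  38  34  34  51]
 [ 36  39  38  40  41  37  38  35  34  37  38  38  49]
 [ 36  37  39  37  38  36  36  39  37  36  37  52  52]
 [ 39  37  37  34  38  36  41  36  37  37  36  51  48]]
```

```bash
python3 -m jog '.5 0 0 0 0;.5 0 0 0 0;.5 0 0 0 0' | head -2; python3 -c "
from plant import robot
print(robot.close_job())"
```

```text
t: 35.08
tool_pos: [0.4747, 0.2297, 0.2844]
the job is handed in; nothing more can be done
None
```

The well is about 70 mm deep; I pressed the tip on its bottom with roughly 6–7 N (estimated from the wrist force), put the gauge back fully down in the stand's middle hole with its stop still set, and handed the job in at about 35 s (no verdict shown).

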